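Clip the house keys to the counter eye

ROBOT

A 6-joint arm with a two-finger parallel gripper is mounted at the origin on the work surface. World frame = base frame: x ahead of the robot, y to its left, z up, the work surface at z = 0. Lengths are in m, angles in degrees, forces in N, time in s.
With the tool pointing down it reaches from about 0.325 to 0.85 m from the base axis. Payload 15.5 kg.
Tool frame: the origin (TCP) lies midway between the tips of the shut fingers; the grasp point (between the pads) lies 19 mm behind it; z points along the fingers, y is the line along which they close (so a half turn about z gives the same grasp; the last joint's range is limited). The gripper opens to 91 mm and grips with 3 to 60 N. Pads are 32 mm wide; open, the fingers measure 118 mm over their backs; the gripper's body (76 mm by 178 mm) begins 60 mm behind the grasp point.
Start: joints at [-78.581, 28.281, 77.091, -0, 74.628, -5.472], TCP at [0.182, -0.598, 0.214] pointing down, gripper open.
Joint ranges: [-166.48, 166.48], [-47.26, 123.95], [12.59, 153.08], [-70.14, 250.14], [6.76, 159.57], [-176.63, 176.63]. Speed limits (degrees/s): [108.29, 108.29, 147.25, 172.46, 172.46, 172.46].

INTERFACE

Orientations are given as a 3x3 rotation matrix whose columns are the frame's x, y, z axes.
In Python, from bench import ctrl gives the robot as it stands. The module is installed in compiled form; this text tells all that it offers. Calls block until the motion is done:
- ctrl.goto(position, orientation): joint-space move of the TCP to a pose.
- ctrl.move_l(position, vel=0.15, ori=None, contact_N=None): straight line of the TCP; ori=None keeps the orientation; vel is the mean speed in m/s. With contact_N (N) it stops when the force on the tool has changed by that much, and returns True; else False.
- ctrl.movej(angles): joint-space move.
- ctrl.command_gripper(opening): opening from 0.0 (shut) to 1.0 (fully open); the grip force is fixed at half the most; returns when the fingers have stopped.
- ctrl.sleep(seconds).
- ctrl.ik(position, orientation): joint angles nearest the present ones, or None.
- ctrl.read_camera(name): name is "side" or "top"; returns the picture (384x512x3 uint8, blue, green, red); there is no depth.
- ctrl.camera_params(name): a dict with "fx", "fy", "cx", "cy" (pixels), "pose" (4x4, takes a point from camera to world coordinates). Camera axes: x right, y up, looking along -z (the intrinsics and any distortion apply to the point x, -y, -z); pixel columns grow to the right and rows downward; lengths in m; the calibration is good to about 2 mm. A picture is of the moment at which its call begins. camera_params takes no time and is no camera call.
A pose or a line that the arm cannot do raises ctrl.MotionError and nothing moves.
- ctrl.sign_off(): hands the job in; it is judged then, once.
Readings, each from a call of its own:
- ctrl.current_t(): time.
- ctrl.current_q(): joint angles.
- ctrl.current_dq(): joint speeds.
- ctrl.current_effort(): joint torques, N m.
- ctrl.current_tool_pos(): TCP position.
- ctrl.current_eef_rot(): TCP orientation.
- ctrl.current_contact_force(): force on the tool from outside, world axes, zero at the start.
- ctrl.current_wrist_torque(): the same for the moment, N m.
- ctrl.current_grip_width(): opening from 0.0 (shut) to 1.0 (fully open).
- ctrl.current_grasp_force(): force on a finger pad.
Only numpy, scipy, OpenCV 4.12 (cv2) and the standard library are available. Lean on these libraries where they do the work, as an engineer would, in place of code of your own. Each camera call takes 0.05 s, during which the arm holds its last target. There are 200 camera calls.

TASK

Pick up the house keys by the wooden fob and clip their snap hook onto the steel eye on the counter: press the sprung gate against one leg of the eye until the leg is inside the hook and the gate has snapped shut behind it. Give the keys a light tug back so the closed gate pulls on the eye, then let go and leave them lying flat, still clipped. Never strain the eye (more than about 15 N would loosen it), and leave the mug, tin and scraper where they are.

Things in the scene. Friction and masses are not known exactly. Their poses are not given: they have to be found in the camera images.
- clip: House keys in one rigid piece, about 0.12 kg: oak fob, steel snap hook at the front, brass key at the back. Origin: centre of the fob's underside; x points to the hook, y to its left, z up. Fob 56 (x) by 26 (y) by 20 (z) mm, gripped across y. Key: x = -28 to -61 mm. Hook bars 7 mm thick, 10 mm above the underside: back bar at x = 34, arms at y = +21 and -21, ending at x = 72 mm.
- hook_in (a point): Middle of the space inside the hook (clip x = 53.5, y = 0, z = 10 mm), axes as the clip. The free space runs 16 mm from here to either end in x and 17.5 mm to either side in y. The mouth, 18.5 mm ahead of here, is closed by the gate.
- nose (a point): Rounded front end of the hook's left arm (clip x = 72, y = +21, z = 10 mm), where the gate's free end shuts.
- gate (a joint): Sprung gate, rad: 0 shut, grows as it is pressed in, 1.25 at most; it cannot swing outward. Bar 5 mm thick, 10 mm above the underside, hinged on a vertical axis at clip x = 72, y = -17 mm; free end at y = +15. A leg at clip y = +6 to +13 opens it with 3 N at first, up to about 8 N, and slips past its end some 20 to 35 mm in; the gate then springs shut behind it.
- plate: Dark steel plate let flush into the counter, 80 (x) by 90 mm (y); origin at the centre of its face, at counter height, z up. It bears the eye. Bring the hook, level, along plate +x (clip x along plate x), its underside 1 to 20 mm above the counter. Keep forces on the eye under 15 N.
- slot_mid (a point): Middle of the plate's face, axes as the plate. The eye: upright fixed U of 7 mm steel bar, open end down, top 45 mm above the counter, plane across plate x, legs at plate y = +23 and -23 mm. It is clamped along two slots, up to 15 mm from here in plate x, either way; where is not reported: find it by feel or camera.
- mug: White mug, 80 mm across, 92 mm high, origin at the centre of its underside; loose, leave alone.
- tin: Closed tin, 72 mm across, 85 mm high, origin at the centre of its underside; loose, leave alone.
- scraper: Spatula-like scraper, 200 mm long, lying along its own x, origin under its middle; loose, leave alone.

How it is judged (in metres and radians):
On the way, in this order (a step that is already met when the one before it is completed fails the run):
1. the gate is pushed inward by the eye (value of joint gate above 0.35 rad and contact force between gate and plate above 1 N), for 0.05 s.
2. a leg of the eye is inside the hook and the gate has sprung shut (((x of eye_c0 in the frame of clip between 0.036 and 0.0695 m and y of eye_c0 in the frame of clip between -0.0175 and 0.0175 m) or (x of eye_c2 in the frame of clip between 0.036 and 0.0695 m and y of eye_c2 in the frame of clip between -0.0175 and 0.0175 m)) and value of joint gate below 0.1 rad), for 0.1 s.
3. the keys are tugged back: the shut gate pulls on the eye with more than 3 N (((x of eye_c0 in the frame of clip between 0.061 and 0.0695 m and y of eye_c0 in the frame of clip between -0.0175 and 0.0175 m) or (x of eye_c2 in the frame of clip between 0.061 and 0.0695 m and y of eye_c2 in the frame of clip between -0.0175 and 0.0175 m)) and value of joint gate below 0.1 rad and contact force between gate and plate above 3 N), for 0.1 s.
At the end, for the whole second after the job is handed in: A leg of the eye is inside the hook, the gate is shut (under 0.10 rad), and the keys lie flat (within 0.12 rad) on the counter (underside under 6 mm), released and at rest (all of step 2 and height (world z) of clip below 0.006 m and angle between clip's own z axis and vertical below 0.12 rad and linear speed of clip below 0.02 m/s); the robot touches nothing.
It fails at once if the keys press or pull on the eye with more than 15 N (contact force between clip and plate above 15 N).
It fails at once if the robot bears on the eye with more than 15 N (contact force between any of the fingers, the arm and plate above 15 N).
It fails at once if the mug, tin or scraper is moved more than 15 mm (distance of any of mug, tin, scraper from where it was at the start of the episode above 0.015 m).
It also fails if it takes over 64 s, if anything falls off the work surface, if the arm or the gripper's body presses on something with over 40 N, if the wrist force passes 120 N, or if a joint passes its speed limit or range.

## Working session

There is one attempt and no reset: what is moved stays moved. The work goes in short steps, each a Python script; the robot and the scene stay as the last script left them, time stands still between calls to the robot, and variables do not carry over. Pictures are saved under pics/ and viewed, at most 10 in all, crops included, and the job is handed in when it is done.

```bash
mkdir -p pics; python3 - <<'E'
from bench import ctrl
import cv2
for n in("top","side"):
    im=ctrl.read_camera(n); cv2.imwrite(f"pics/{n}0.png",im); p=ctrl.camera_params(n); print(n,p)
E
```

```text
top {'fx': 459.1986510145312, 'fy': 459.1986510145312, 'cx': 257.74008035067345, 'cy': 197.91638626089227, 'pose': array([[ 0.02708787,  0.99204706, -0.1229182 ,  0.45358129],
       [-0.99933072,  0.02989817,  0.02107626, -0.0309063 ],
       [ 0.02458368,  0.12226502,  0.99219298,  1.1554007 ],
       [ 0.        ,  0.        ,  0.        ,  1.        ]])}
side {'fx': 467.21529894300636, 'fy': 467.21529894300636, 'cx': 251.1454771464964, 'cy': 183.17579103232643, 'pose': array([[-0.99526499,  0.07899608, -0.05663237,  0.51684467],
       [-0.09698688, -0.76866173,  0.63225998,  0.70725824],
       [ 0.00641493,  0.63475882,  0.7726837 ,  0.96015704],
       [ 0.        ,  0.        ,  0.        ,  1.        ]])}
```

View pics/top0.png

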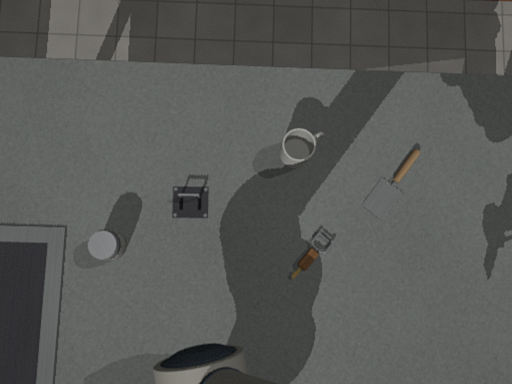

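View pics/side0.png

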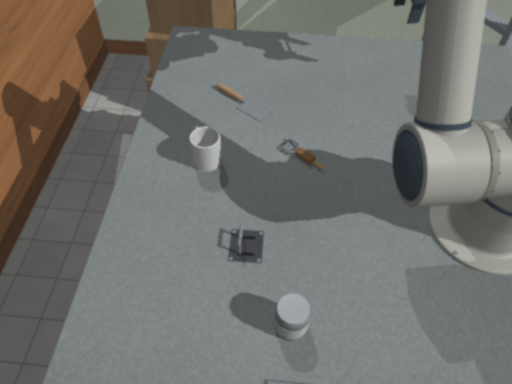

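The top view shows the plate at about (190,202), the fob at (307,260) with the hook towards (321,240), the mug at (298,147), the tin at (104,245), and the scraper at upper right. I'll enlarge the plate and keys and take measurements.

```bash
cat > h.py <<'E'
import numpy as np, cv2
from bench import ctrl
def ray(n,u,v):
    p=ctrl.camera_params(n); T=p["pose"]
    d=T[:3,:3]@np.array([(u-p["cx"])/p["fx"],-(v-p["cy"])/p["fy"],-1.]); return T[:3,3],d
def onz(n,u,v,z):
    o,d=ray(n,u,v); return o+d*(z-o[2])/d[2]
def pix(n,P):
    p=ctrl.camera_params(n); T=p["pose"]; c=T[:3,:3].T@(np.asarray(P)-T[:3,3])
    return np.array([p["cx"]+p["fx"]*c[0]/-c[2], p["cy"]+p["fy"]*c[1]/c[2]])
def crop(im,x,y,w,h,s):
    return cv2.resize(im[y:y+h,x:x+w],None,fx=s,fy=s,interpolation=cv2.INTER_CUBIC)
def fob(im,n,box):
    x,y,w,h=box; hsv=cv2.cvtColor(im[y:y+h,x:x+w],cv2.COLOR_BGR2HSV)
    m=cv2.inRange(hsv,(3,110,40),(25,255,255)); return m
E
python3 - <<'E'
from h import *
t=cv2.imread("pics/top0.png"); s=cv2.imread("pics/side0.png")
A=np.hstack([crop(t,165,165,50,50,8),crop(t,285,225,50,60,8)[:400]])
g=np.clip(A.astype(float)*1.8,0,255).astype(np.uint8)
B=np.hstack([crop(s,222,218,50,50,8)[:200*2],crop(s,275,130,50,50,8)])
C=np.vstack([g,np.clip(B*1.5,0,255).astype(np.uint8)])
cv2.imwrite("pics/c0.png",cv2.resize(C,(600,600)))
for n,im,b in(("top",t,(280,225,60,65)),("side",s,(270,130,65,50))):
    m=fob(im,n,b); c=cv2.findContours(m,0,2)[0]; 
    for k in c:
        if cv2.contourArea(k)>8:
            r=cv2.minAreaRect(k); print(n,np.array(r[0])+b[:2],r[1:])
    b2={"top":(160,170,60,60),"side":(215,220,60,60)}[n]; x,y,w,h=b2
    g=cv2.cvtColor(im[y:y+h,x:x+w],6); m=cv2.morphologyEx(cv2.inRange(g,0,60),3,np.ones((5,5)))
    k=max(cv2.findContours(m,0,2)[0],key=cv2.contourArea); r=cv2.minAreaRect(k); bp=cv2.boxPoints(r)+[x,y]
    print(n,"plate",np.array([onz(n,*q,0)[:2] for q in bp]).round(4).tolist(),r[1])
E
```

```text
top [303.71039581 263.85395813] ((10.061445236206055, 35.17987060546875), 39.28940963745117)
top plate [[0.6206, 0.1599], [0.6233, 0.0741], [0.5445, 0.0709], [0.542, 0.156]] (31.0, 34.0)
side [309.46153641 158.30768967] ((28.844409942626953, 8.320503234863281), 33.690067291259766)
side plate [[0.6176, 0.1484], [0.6177, 0.1284], [0.5613, 0.1319], [0.5619, 0.1518]] (23.617366790771484, 7.35391092300415)
```

View pics/c0.png

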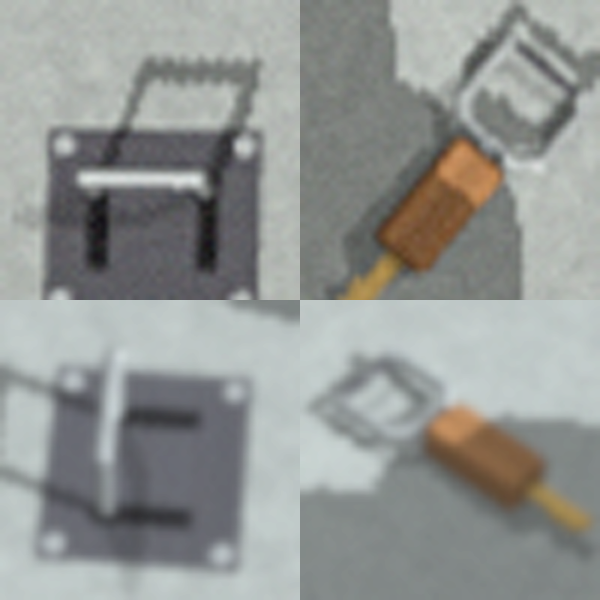

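The crops show the eye's top bar from about top px (178,195) to (200,195). That puts it towards the far (+x) end of its slots. The fob's axis runs from (302,267.5) to (315.2,251.3) in the top view.

```bash
cat >> h.py <<'E'
def R(yaw): # tool down, tool x along clip x (yaw deg)
    c,s=np.cos(np.radians(yaw)),np.sin(np.radians(yaw)); return np.array([[c,s,0],[s,-c,0],[0,0,-1.]])
E
python3 - <<'E'
from h import *
f=onz("top",315.2,251.3,.02); r=onz("top",302,267.5,.02); d=f-r
print("fob",(f+r)/2,np.linalg.norm(d),np.degrees(np.arctan2(d[1],d[0])))
fs=onz("side",275+160/6,130+(100)/6+0,.02); 
print("bar ends",onz("top",178,195,.0415),onz("top",200,195,.0415))
print("side near leg base",onz("side",240,253,0.003),"side bar top px->",onz("side",222+117/6,218+55/6,.0415))
yaw=np.degrees(np.arctan2(d[1],d[0])); c=(f+r)/2
for y in(yaw,yaw-180,yaw+180): print(y,ctrl.ik(c+[0,0,.1],R(y)))
for y in(2.3,182.3): print(ctrl.ik(np.array([.52,.08,.03]),R(y)))
E
```

```text
fob [ 0.44583153 -0.18419688  0.02      ] 0.051496792757644266 -38.41986147145443
bar ends [0.59287954 0.13986512 0.0415    ] [0.59449808 0.08644207 0.0415    ]
side near leg base [0.59248265 0.13908428 0.003     ] side bar top px-> [0.59379605 0.09169846 0.0415    ]
-38.41986147145443 [-2.95453446e+01  2.43227354e+01  1.03231780e+02 -2.54444375e-14
  5.24454846e+01  9.88745169e+01]
-218.41986147145442 [-2.95453446e+01  2.43227354e+01  1.03231780e+02 -2.54444375e-14
  5.24454846e+01 -8.11254831e+01]
141.58013852854558 [-2.95453446e+01  2.43227354e+01  1.03231780e+02 -2.54444375e-14
  5.24454846e+01 -8.11254831e+01]
[ 2.24158419e+00  3.53407056e+01  1.01407651e+02 -2.54444375e-14
  4.32516438e+01  8.99415842e+01]
[ 2.24158419e+00  3.53407056e+01  1.01407651e+02 -2.54444375e-14
  4.32516438e+01 -9.00584158e+01]
```

```bash
python3 - <<'E'
from h import *
c=np.array([.4455,-.184,0]);q=R(-38.4)
ctrl.goto(c+[0,0,.12],q); ctrl.command_gripper(1.0)
print(ctrl.move_l(c+[0,0,.004],.12,contact_N=8), ctrl.current_tool_pos())
ctrl.command_gripper(0.0); print(ctrl.current_grip_width()*91,ctrl.current_grasp_force())
ctrl.move_l(c+[0,0,.10],.12)
# pre-approach: leg right at (.5935,.0905); clip y such that leg at clip y=+10; leg 115 mm ahead of clip origin
q=R(2.3); ex,ey=q[:,0],np.array([-q[1,0],q[0,0],0])
g=np.array([.5935,.0905,0])-.115*ex-.010*ey
ctrl.goto(g+[0,0,.06],q); ctrl.move_l(g+[0,0,.010],.08)
print(ctrl.current_tool_pos(),ctrl.current_t(),ctrl.current_grip_width()*91)
t=ctrl.read_camera("top"); s=ctrl.read_camera("side"); cv2.imwrite("pics/t1.png",t); cv2.imwrite("pics/s1.png",s)
A=np.hstack([crop(t,165,180,70,80,8)[:600,:400*2]]); 
cv2.imwrite("pics/c1.png",np.clip(np.hstack([crop(t,165,182,65,75,6),crop(s,222,205,65,75,6)])*1.6,0,255).astype(np.uint8))
E
```

```text
False [ 0.44580004 -0.18417097  0.00447859]
25.265233158623595 29.9943208694458
[0.47915258 0.07576073 0.01020319] 7.0167 25.5970676536427
```

View pics/c1.png

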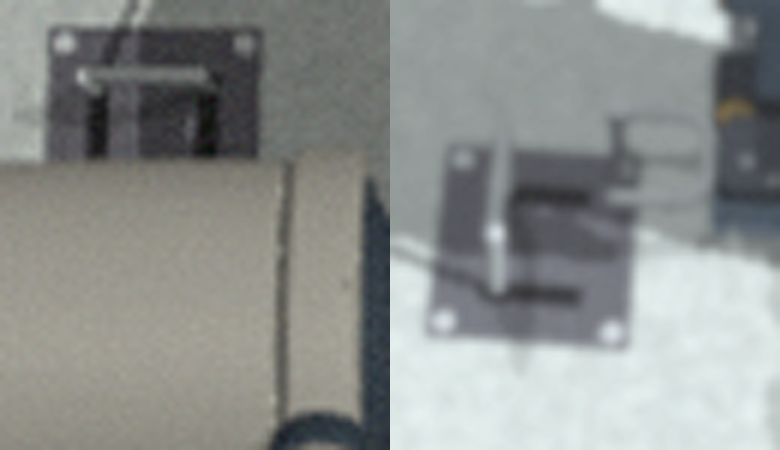

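The side crop shows the hook held level in front of the eye. The nose is near side px (259,238) and the right-arm tip near (259,225). I'll compare that with the predicted positions.

```bash
python3 - <<'E'
from h import *
tp=ctrl.current_tool_pos();q=R(2.3);ex=q[:,0];ey=np.array([-q[1,0],q[0,0],0])
o=tp+[0,0,.006-tp[2]]
for nm,x,y in(("nose",.0755,.021),("nose-axis-inner",.072,.021),("rarm",.072,-.021),("backL",.034,.021)):
    P=o+ex*x+ey*y+[0,0,.010]; u=pix("side",P); print(nm,u,"crop",(u-[222,205])*6+[390,0])
for l in(.023,-.023):
    P=np.array([.5935,.1135,0.003])+ey*l; u=pix("side",P);print("leg",(u-[222,205])*6+[390,0])
    P[2]=.0415;u=pix("side",P);print("legtop",(u-[222,205])*6+[390,0])
E
python3 - <<'E'
import cv2,numpy as np
s=cv2.imread("pics/s1.png")[218:252,230:286]
cv2.imwrite("pics/c2.png",np.clip(cv2.resize(s,None,fx=14,fy=14,interpolation=2)*2.0,0,255).astype(np.uint8))
E
```

```text
nose [257.80172454 237.40834144] crop [604.81034727 194.45004865]
nose-axis-inner [259.26582979 237.48413799] crop [613.59497872 194.90482792]
rarm [260.05521917 222.96834923] crop [618.331315   107.81009537]
backL [275.18030703 238.30802848] crop [709.08184217 199.84817085]
leg [498.50230011 282.2782874 ]
legtop [497.30967577 229.98548356]
leg [506.68782774 183.94562395]
legtop [505.74723891 130.38479523]
```

View pics/c2.png

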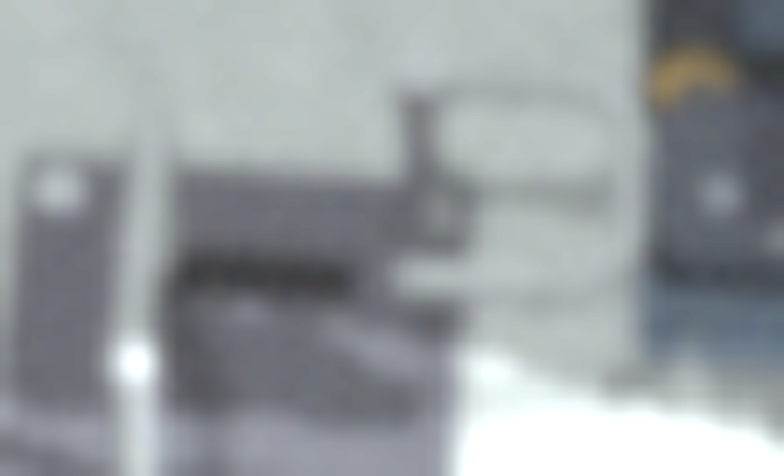

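The nose is within half a pixel of the prediction. I'll advance in small, force-monitored steps.

```bash
python3 - <<'E'
from h import *
q=R(2.3);ex=q[:,0];ey=np.array([-q[1,0],q[0,0],0])
L=np.array([.5935,.0905,0]); pos=lambda x,y,z=.010: L-x*ex-y*ey+[0,0,z]
ctrl.move_l(pos(.088,.0095),.06); ctrl.sleep(.3)
f0=ctrl.current_contact_force()
for x in np.arange(.086,.0429,-.0015):
    hit=ctrl.move_l(pos(x,.0095),.015,contact_N=9)
    f=ctrl.current_contact_force()-f0
    print(round(x*1e3,1),f.round(1),hit)
    if hit or np.linalg.norm(f)>11: break
print(ctrl.current_t(),ctrl.current_tool_pos())
cv2.imwrite("pics/s2.png",ctrl.read_camera("side"))
E
```

```text
86.0 [ 0.4 -0.2 -0.3] False
84.5 [ 0.2 -0.8  0. ] False
83.0 [ 0.3  0.9 -0.5] False
81.5 [ 0.  -0.  -0.5] False
80.0 [ 0.7 -1.2 -0.2] False
78.5 [ 0.6 -1.  -0.6] False
77.0 [-0.5 -0.2 -0.6] False
75.5 [-3.2 -0.4 -0. ] False
74.0 [-3.9 -0.6 -0. ] False
72.5 [-1.9 -1.4 -0.5] False
71.0 [-3.3 -1.  -1. ] False
69.5 [-2.9 -1.2 -0.1] False
68.0 [-3.2 -0.6 -2. ] False
66.5 [-2.6 -1.2 -1.1] False
65.0 [-3.9 -2.5 -0.2] False
63.5 [-3.1 -2.7 -1.1] False
62.0 [-3.2 -2.5 -1.5] False
60.5 [-3.  -3.3 -0.9] False
59.0 [-2.8 -2.2 -1.6] False
57.5 [-2.4 -3.5 -0.5] False
56.0 [-2.6 -3.4 -1.5] False
54.5 [-1.6 -3.5 -2.2] False
53.0 [-1.4 -4.7 -2.2] False
51.5 [-0.4 -5.4 -2.2] False
50.0 [ 0.1 -5.8 -2.2] False
48.5 [ 1.4 -6.8 -3.3] False
47.0 [-0.7 -0.1 -0.6] False
45.5 [ 0.5  0.4 -0.9] False
44.0 [ 0.5 -0.2 -0.4] False
15.3 [0.55004592 0.07928286 0.00999767]
```

The gate opened and snapped shut: the force peaked at about 8 N and fell to zero. Next is the tug back.

```bash
python3 - <<'E'
from h import *
q=R(2.3);ex=q[:,0];ey=np.array([-q[1,0],q[0,0],0])
L=np.array([.5935,.0905,0]); pos=lambda x,y,z=.010: L-x*ex-y*ey+[0,0,z]
y=.006
ctrl.move_l(pos(.050,y),.03); ctrl.sleep(.3); f0=ctrl.current_contact_force()
ctrl.move_l(pos(.060,y),.03)
for x in np.arange(.061,.0735,.0005):
    hit=ctrl.move_l(pos(x,y),.008,contact_N=6); ctrl.sleep(.1)
    f=np.mean([ctrl.current_contact_force()-f0 for _ in range(3)],0); print(round(x*1e3,1),f.round(1),hit)
    if hit or f[0]>6: break
ctrl.sleep(.4); print((ctrl.current_contact_force()-f0).round(1),ctrl.current_t(),ctrl.current_grip_width()*91)
cv2.imwrite("pics/s3.png",ctrl.read_camera("side"))
E
```

```text
61.0 [-0.5  1.2  1.1] False
61.5 [-0.8  0.7 -0.1] False
62.0 [-1.3  1.  -1. ] False
62.5 [-1.4  1.4  0.4] False
63.0 [-0.1  1.5 -0. ] False
63.5 [-0.8  2.2  0.3] False
64.0 [-0.5  1.7 -0. ] False
64.5 [-0.9  0.9  0.7] False
65.0 [0.5 1.6 0.3] False
65.5 [ 3.4  1.  -0.3] False
66.0 [ 3.9  1.6 -1.2] False
66.5 [ 6.2  1.5 -2.2] False
[ 6.4  2.1 -2.3] 21.1417 25.66215115713476
```

The tug held about 6 N for over 0.4 s. Now ease off, lower, release and check.

```bash
python3 - <<'E'
from h import *
q=R(2.3);ex=q[:,0];ey=np.array([-q[1,0],q[0,0],0])
L=np.array([.5935,.0905,0]); pos=lambda x,y,z=.010: L-x*ex-y*ey+[0,0,z]
y=.006
ctrl.move_l(pos(.055,y),.03)
print(ctrl.move_l(pos(.055,y,.0045),.015,contact_N=6),ctrl.current_tool_pos())
ctrl.command_gripper(1.0); ctrl.sleep(.3)
ctrl.move_l(pos(.055,y,.15),.08)
ctrl.goto(np.array([.38,-.12,.25]),q); ctrl.sleep(.3)
print(ctrl.current_t())
t=ctrl.read_camera("top"); s=ctrl.read_camera("side")
cv2.imwrite("pics/c4.png",np.clip(np.hstack([crop(t,165,180,65,75,6),crop(s,222,205,68,75,6)])*1.6,0,255).astype(np.uint8))
E
```

```text
False [0.53869435 0.08228618 0.00441323]
26.95
```

View pics/c4.png

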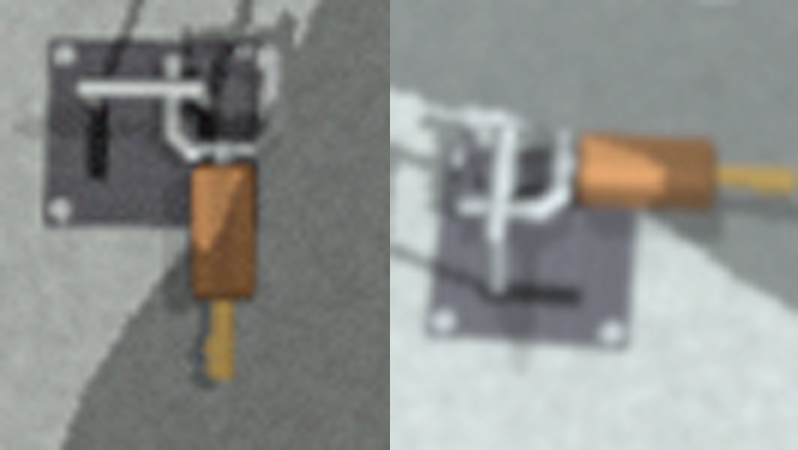

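The keys lie flat and released, with the eye's right leg (top px about (199,195)) between the hook's arms and the arms reaching past it. The gripper is well clear.

```bash
python3 -c "
from bench import ctrl
print(ctrl.sign_off())"
```

```text
the job is handed in; nothing more can be done
None
```

The keys are clipped onto the right leg of the eye, were tugged back at about 6 N, and lie flat and released; the highest reading I saw was about 8 N, and I handed the job in about 27 s into the run, with no verdict shown.

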